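# Lock the connector in its test fixture through the L-slot gate

### The job

Lock the connector in the blue test fixture: push the red-knobbed pin along the long leg of the L-shaped slot to the corner, then sideways along the short leg, fully home at the green mark, so that the bolt reaches over the connector. Only push the knob's side with the outside of the fingers (do not take it between them or drag it from on top), and leave the connector and the loose things on the bench where they are.

Things in the scene. Friction and masses are not known exactly. Their poses are not given: they have to be found in the camera images.
- lock_gate: Lock fixture fixed to the bench: aluminium base 110x110 mm, 4 mm thick (x -55..55, y -52..58 mm), blue flat cover (x -52..50, y -48..20 mm, top 35 mm above the bench) with an L-shaped slot. Origin: on the bench, mid base. +x: along the slot's long leg, from its open end (yellow mark) to the corner; +y: along the short leg, from the corner to the locked end (green mark).
- slot_corner (a point): Corner of the slot (where its two centre lines cross), on the cover's top face, 35 mm above the bench, at fixture (25,-28) mm. The slot is 15 mm wide; the long leg comes from the pin's open end at (-30,-28) mm. Four screw heads 2.5 mm high stand near the cover's corners. The presses and clamps either side of the fixture (beyond y = +0.12 and -0.18 m) are up to 290 mm tall.
- slot_end (a point): Where the pin's axis ends when locked: end of the short leg, on the cover's top face, at fixture (25,2) mm, beside the green mark. Beyond the cover a white nest (fixture x -2..52, y 26..54 mm, walls 14 mm above the bench) holds the connector; a terminal block 20 mm high stands on the base at (-30,42) mm.
- pin_knob (a point): Centre of the red knob on the pin: upright, round, 22 mm in diameter, from 45 to 71 mm above the bench (this point: 58 mm). Its 12 mm pin runs in the slot, whose walls guide and stop it (1.5 mm play a side). It cannot be lifted or turned, slides with about 2 N friction, no spring, and stays where left. Under the cover the pin carries a flat steel bolt tongue.
- along (a joint): Travel of the pin along the long leg, fixture +x, m: 0 = centre of the open end, 0.055 = the corner; the slot's end stops it at about 0.0565.
- across (a joint): Travel of the pin along the short leg, fixture +y, m: 0 = in the long leg, 0.030 = locked; the slot's end stops it at about 0.0315. It can grow only when the pin is at the corner.
- seated_connector: White connector housing 43x16x17 mm, lying loose in the fixture's nest, centre at fixture (25,40) mm, underside 4 mm above the bench. The locked bolt's tongue passes about 2 mm above it. To be left alone. Origin: centre of its underside.
- loose_tip: black rubber tip, 23x23x26 mm, loose on the bench in front of the fixture; to be left alone. Origin: centre of its underside.
- loose_block: ground steel spacer block, 25x46x16 mm, loose on the bench in front of the fixture; to be left alone. Origin: centre of its underside.
- loose_screw: black cap screw standing on its head, 16x16x28 mm, loose on the bench in front of the fixture; to be left alone. Origin: centre of its underside.

How it is judged:
On the way, in this order (a step that is already met when the one before it is completed fails the run):
1. the pin reaches the corner at the end of the long leg (value of joint along above 0.048 m and value of joint across below 0.012 m).
2. the pin is home at the end of the short leg (value of joint along between 0.051 and 0.06 m and value of joint across above 0.026 m), for 0.1 s.
At the end, for the whole second after the job is handed in: The pin rests at the end of the short leg: travel along 51 to 60 mm and travel across over 26 mm (stop at about 31 mm), at rest; the connector still lies in its nest under the bolt (within 8 mm of where it was) and the three loose things are within 20 mm of where they stood (all of step 2 and velocity of joint across between -0.005 and 0.005 m/s and horizontal distance between seated_connector and pin_knob below 0.048 m and z of seated_connector in the frame of lock_gate below 0.008 m and distance of each of loose_tip, loose_block, loose_screw from where it was at the start of the episode below 0.02 m); the robot touches nothing.
It fails at once if the knob is taken between the fingers, or dragged from on top, instead of being pushed from the side (horizontal distance between the grasp point and pin_knob below 0.011 m and contact force between the fingers and lock_gate above 0.5 N).
It fails at once if the connector is lifted or shifted in its nest (distance of seated_connector from where it was at the start of the episode above 0.008 m).
It fails at once if the black rubber tip in front is lifted or moved more than 20 mm (distance of loose_tip from where it was at the start of the episode above 0.02 m).
It fails at once if the ground steel spacer block in front is lifted or moved more than 20 mm (distance of loose_block from where it was at the start of the episode above 0.02 m).
It fails at once if the black cap screw standing on its head in front is lifted or moved more than 20 mm (distance of loose_screw from where it was at the start of the episode above 0.02 m).
It also fails if it takes over 45 s, if anything falls off the work surface, if the arm or the gripper's body presses on something with over 40 N, if the wrist force passes 120 N, or if a joint passes its speed limit or range.

### The arm

A 6-joint arm with a two-finger parallel gripper is mounted at the origin on a cart in front of the work surface, level with it; the furniture and walls round the work are solid. World frame = base frame: x ahead of the robot, y to its left, z up, the work surface at z = 0. Lengths are in m, angles in rad, forces in N, time in s.
With the tool pointing down it reaches from about 0.3 to 0.875 m from the base axis. Payload 4.2 kg.
Tool frame: the origin (TCP) lies midway between the tips of the shut fingers; the grasp point (between the pads) lies 19 mm behind it; z points along the fingers, x is the direction in which the jaws open and shut, and the axes are right-handed (so a half turn about z gives the same grasp; the last joint's range is limited). The gripper opens to 85 mm and grips with 20 to 120 N. Pads are 22 mm wide; open, the fingers measure 114 mm over their backs; the gripper's body (76 mm by 85 mm) begins 54 mm behind the grasp point. The pads swing forward as they close: fully open they stand 13 mm farther back than shut.
Start: joints at [-1.203, 0.32, 1.565, -0, 1.257, -0.02], TCP at [0.217, -0.532, 0.231] pointing down, gripper open.
Joint ranges: [-3.11, 3.11], [-0.84, 2.01], [0.21, 2.61], [-1.34, 4.49], [0.05, 2.63], [-2.56, 2.56]. Speed limits (rad/s): [2.57, 2.57, 3.14, 3.14, 3.14, 3.14].

### API

Orientations are given as a unit quaternion [x, y, z, w].
In Python, from plant import manip, imaging gives the robot as it stands. The module is installed in compiled form; this text tells all that it offers.
- The arm moves only by the tool apply_moves, never from a script. Its argument "moves" is a list of rows, each a list of 7 numbers: the turn, a rotation vector about the tool's x, y, z in degrees, then the shift along the tool's x, y, z in m, then the opening, from -1 (shut) to 1 (fully open), so that 0 is half open. A call has 1 to 20 rows; each row shifts and turns the commanded pose from where the row before left it, along the tool's axes as they then stand; what a row does not reach is not made up. A row lasts 1/10 s, in which the tool goes at most 50 mm and 8.59 degrees, less where a joint would pass 70% of its speed; a pose out of reach is approached as far as the arm can. A call with a gripper value outside its range is refused whole. The fingers move at their own pace and stop on an object; the grip force is fixed at half the most. Time passes only in rows, so rows that do not move let the fingers close. It gives the time, the measured TCP pose, the force and the opening at its end, in the units of the state.
- manip.get_obs(): the state, without advancing time (a new reading comes with each control period).
- imaging.snapshot(name): name is "scene" or "side" or "wrist"; returns a dict with "pixels" (420x560x3 uint8, red, green, blue), "fovy" (degrees; the focal length in pixels is half the picture's height over the tangent of half this angle, whatever the lens; pixels are square), "cx", "cy" (the principal point, pixels), "extrinsics" (4x4, takes a point from camera to world coordinates). Camera axes: x right, y up, looking along -z (the intrinsics and any distortion apply to the point x, -y, -z); pixel columns grow to the right and rows downward; lengths in m; the calibration is good to about 2 mm. A picture is of the moment at which its call begins. There is no depth.
- manip.hand_in(): hands the job in, once; it reports no verdict.
The state is a dict: "t": time; "joint_pos": joint angles; "joint_vel": joint speeds; "joint_torque": joint torques, N m; "eef_pos": TCP position; "eef_rot": TCP orientation; "wrist_force": force on the tool from outside, world axes, zero at the start; "wrist_torque": the same for the moment, N m; "gripper_width": opening from 0.0 (shut) to 1.0 (fully open).
Only numpy, scipy, OpenCV 4.12 (cv2) and the standard library are available. Lean on these libraries where they do the work, as an engineer would, in place of code of your own. Each camera call takes 0.05 s, during which the arm holds its last target.

## Working session

There is one attempt and no reset: what is moved stays moved. The work goes in short steps, Python scripts to look and compute and a tool call to move; the robot and the scene stay as the last step left them, time stands still between calls to the robot, and variables do not carry over. Pictures are saved under pics/ and viewed, and the job is handed in when it is done.

Besides the shell and the picture viewer there is one more tool, called after "Call:" in YAML: its name, and indented under it one key for each argument. apply_moves: Moves the arm, as the interface text tells. Its arguments: {"type":"object","properties":{"moves":{"type":"array","items":{"type":"array","items":{"type":"number"}}}},"required":["moves"]}

```bash
mkdir -p pics
cat > h.py <<'E'
import numpy as np, cv2
from plant import manip, imaging
def snap(n,f):
    s=imaging.snapshot(n); cv2.imwrite('pics/'+f,s['pixels'][:,:,::-1]); np.savez('pics/'+f[:-4]+'.npz',**{k:np.array(v) for k,v in s.items()}); return s
def ray(s,u,v):
    f=210/np.tan(np.radians(float(s['fovy']))/2)
    d=np.array([(u-s['cx'])/f,-(v-s['cy'])/f,-1]); E=np.array(s['extrinsics'])
    return E[:3,3],E[:3,:3]@d
def onz(s,u,v,z):
    o,d=ray(s,u,v); return o+d*(z-o[2])/d[2]
def proj(s,p):
    f=210/np.tan(np.radians(float(s['fovy']))/2); E=np.array(s['extrinsics'])
    c=E[:3,:3].T@(np.array(p)-E[:3,3]); return s['cx']+f*c[0]/-c[2], s['cy']-f*c[1]/-c[2]
E
python3 - <<'E'
from h import *
for n in ['scene','side','wrist']:
    s=snap(n,n+'0.png'); print(n,{k:(v if k!='pixels' else 0) for k,v in s.items()})
print(manip.get_obs())
E
```

```text
scene {'pixels': 0, 'fovy': 44.381762206615946, 'cx': 270.929527759669, 'cy': 210.24644280786964, 'extrinsics': array([[-0.67942121,  0.55071366, -0.48487244,  0.08303476],
       [-0.73367255, -0.51939148,  0.43812907,  0.35479156],
       [-0.01055495,  0.65341178,  0.75692908,  0.71384782],
       [ 0.        ,  0.        ,  0.        ,  1.        ]])}
side {'pixels': 0, 'fovy': 50.677280545853876, 'cx': 282.8149819011952, 'cy': 214.24385379713763, 'extrinsics': array([[ 0.96683394, -0.20362286,  0.15417477,  0.62536159],
       [ 0.25537349,  0.76110966, -0.59623525, -0.51958984],
       [ 0.00406322,  0.61583263,  0.78786653,  0.74749357],
       [ 0.        ,  0.        ,  0.        ,  1.        ]])}
wrist {'pixels': 0, 'fovy': 70.66751066130308, 'cx': 275.59687776476915, 'cy': 206.38812924527429, 'extrinsics': array([[ 0.37704443,  0.88158881,  0.28396949,  0.28954943],
       [-0.92619431,  0.35930428,  0.11430021, -0.5015233 ],
       [-0.00126567, -0.30610719,  0.95199621,  0.37358331],
       [ 0.        ,  0.        ,  0.        ,  1.        ]])}
{'t': 0.15, 'joint_pos': array([-1.20299768e+00,  3.20152820e-01,  1.56540192e+00, -3.03103199e-06,
        1.25741379e+00, -1.99976318e-02]), 'joint_vel': array([ 0.00056764, -0.00023894, -0.00561657, -0.00026719, -0.00050178,
        0.00169293]), 'joint_torque': array([ 1.57965874e-04, -4.15843213e+01, -2.34345675e+01,  2.71570968e-05,
        5.93773671e-03,  1.25701254e-05]), 'eef_pos': array([ 0.21730573, -0.53196221,  0.23066973]), 'eef_rot': array([ 8.30105254e-01, -5.57606307e-01, -5.64104978e-04, -3.93762071e-04]), 'wrist_force': array([3.96913477e-04, 2.96135216e-01, 4.40076730e-01]), 'wrist_torque': array([-0.00255196, -0.03770335,  0.04752766]), 'gripper_width': 0.9947654619889083}
```

View pics/scene0.png

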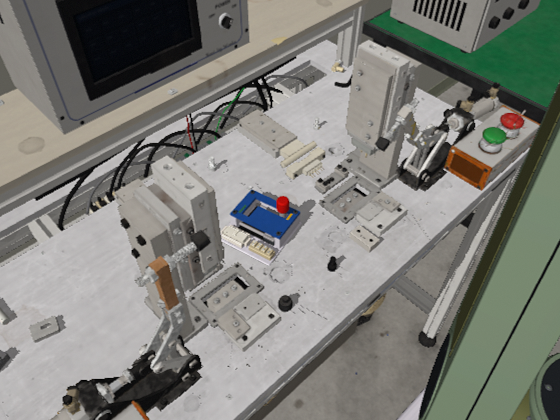

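View pics/side0.png

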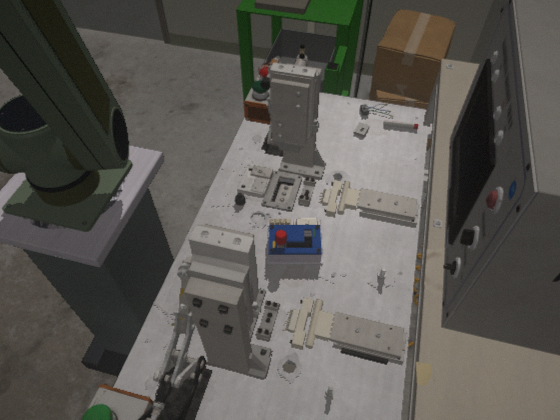

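View pics/wrist0.png

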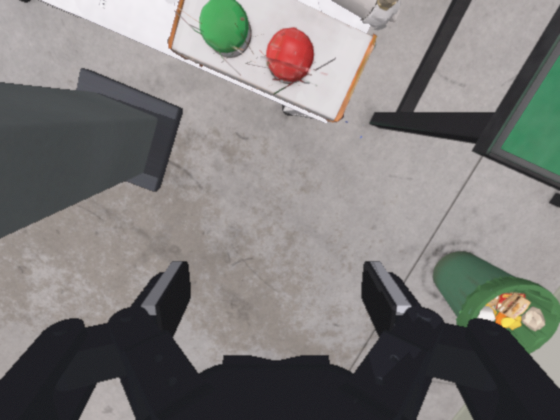

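The fixture appears at about (265,215) with the knob at (282,205) in the scene view, and at (294,243) and (281,237) in the side view. I'll enlarge both.

```bash
cat > m.py <<'E'
from h import *
import sys
def mask(s,kind):
    h=cv2.cvtColor(s['pixels'],cv2.COLOR_RGB2HSV)
    if kind=='red': m=cv2.inRange(h,(0,150,80),(8,255,255))|cv2.inRange(h,(172,150,80),(180,255,255))
    if kind=='blue': m=cv2.inRange(h,(100,120,40),(125,255,255))
    return m
E
python3 - <<'E'
from m import *
for n,(x,y) in dict(scene=(220,170),side=(225,180)).items():
    s=dict(np.load(f'pics/{n}0.npz'))
    c=s['pixels'][y:y+120,x:x+150 if n=='scene' else x+150]
    cv2.imwrite(f'pics/{n}z.png',cv2.resize(c,None,fx=5,fy=5,interpolation=cv2.INTER_CUBIC)[:,:,::-1])
    for k in ['red','blue']:
        nn,l,st,ce=cv2.connectedComponentsWithStats(mask(s,k))
        print(n,k,[(st[i].tolist(),ce[i].round(1).tolist()) for i in range(1,nn) if st[i][4]>25])
E
```

```text
scene red [([501, 113, 23, 16, 269], [511.6, 120.4]), ([277, 196, 12, 17, 175], [282.4, 204.3])]
scene blue [([231, 191, 69, 48, 1337], [263.9, 215.4])]
side red [([260, 67, 8, 9, 52], [263.8, 71.1]), ([276, 230, 10, 9, 72], [280.6, 234.2])]
side blue [([509, 182, 7, 16, 63], [512.0, 189.7]), ([269, 225, 52, 29, 806], [297.1, 237.7])]
```

View pics/scenez.png

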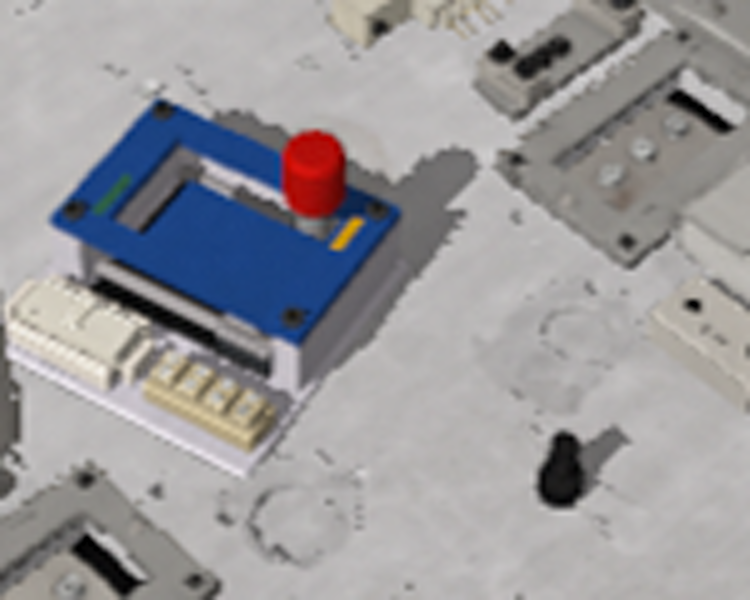

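View pics/sidez.png

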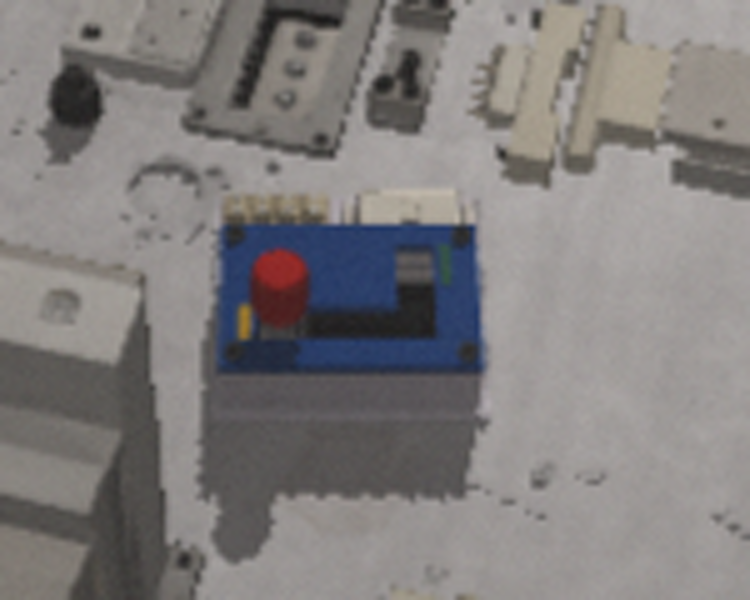

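Run:
```python
from m import *
loc=np.array([[50,-48],[-52,-48],[-52,20],[50,20]])/1e3
P={'scene':[(155,98),(401,212),(297,344),(51,219)],'side':[(483,371),(218,371),(219,226),(475,226)]}
O=dict(scene=(220,170),side=(225,180))
fits=[]
def fit(w):
    a=loc-loc.mean(0); b=w-w.mean(0)
    th=np.arctan2((a[:,0]*b[:,1]-a[:,1]*b[:,0]).sum(),(a*b).sum())
    R=np.array([[np.cos(th),-np.sin(th)],[np.sin(th),np.cos(th)]]); t=w.mean(0)-R@loc.mean(0)
    return th,t,(w-(loc@R.T+t))
S={}
for n in P:
    s=S[n]=dict(np.load(f'pics/{n}0.npz'))
    w=np.array([onz(s,(X+.5)/5-.5+O[n][0],(Y+.5)/5-.5+O[n][1],.035)[:2] for X,Y in P[n]])
    th,t,r=fit(w); print(n,np.degrees(th),t,(r*1e3).round(1).tolist())
# knob: top centres and base
K={'scene':(316,150),'side':(280,268)}
for n in K:
    X,Y=K[n]; print(n,'knob top',onz(S[n],(X+.5)/5-.5+O[n][0],(Y+.5)/5-.5+O[n][1],.071))
for n,c in dict(scene=(282.4,204.3),side=(280.6,234.2)).items(): print(n,'knob mid58',onz(S[n],*c,.058))
# loose things
X,Y=562,495; print('screw?',onz(S['scene'],X/5+220,Y/5+170,0)); print('tip?',onz(S['scene'],286,308,0.0))
X,Y=75,105; print('side',onz(S['side'],X/5+225,Y/5+180,.01))
```

```text
scene 14.705163123001547 [ 0.51875145 -0.01235832] [[0.7, 0.5], [-0.1, 0.1], [-0.1, 0.3], [-0.5, -1.0]]
side 14.97579500246848 [ 0.52070768 -0.02002632] [[-0.3, -0.6], [0.6, -0.3], [-0.4, 0.4], [0.1, 0.5]]
scene knob top [ 0.49847959 -0.04785191  0.071     ]
side knob top [ 0.50048344 -0.05229215  0.071     ]
scene knob mid58 [ 0.49957584 -0.04808267  0.058     ]
side knob mid58 [ 0.49868855 -0.04557396  0.058     ]
screw? [ 0.37525643 -0.04505783  0.        ]
tip? [0.37496696 0.06239796 0.        ]
side [0.38242982 0.0497283  0.01      ]
```

Call:
apply_moves:
  moves:
    - [0,0,0,0,0,-0.045,-1]
    - [0,0,0,0,0,-0.045,-1]
    - [0,0,0,0,0,-0.045,-1]
    - [0,0,0,0,0,-0.045,-1]
    - [0,0,-8.26,0,0,0,-1]
    - [0,0,-8.26,0,0,0,-1]
    - [0,0,-8.26,0,0,0,-1]
    - [0,0,-8.26,0,0,0,-1]
    - [0,0,-8.26,0,0,0,-1]
    - [0,0,-8.26,0,0,0,-1]
    - [0,0,-8.26,0,0,0,-1]
    - [0,0,-8.26,0,0,0,-1]
    - [0,0,-8.26,0,0,0,-1]
    - [0,0,-8.26,0,0,0,-1]

```text
t: 1.55
eef_pos: [0.2174, -0.5322, 0.4109]
eef_rot: [0.991, 0.132, -0.0, -0.0]
wrist_force: [0.9, -0.4, -0.8]
gripper_width: 0.007
```

Call:
apply_moves:
  moves:
    - [0,0,0,0.0326,-0.0347,0,-1]
    - [0,0,0,0.0326,-0.0347,0,-1]
    - [0,0,0,0.0326,-0.0347,0,-1]
    - [0,0,0,0.0326,-0.0347,0,-1]
    - [0,0,0,0.0326,-0.0347,0,-1]
    - [0,0,0,0.0326,-0.0347,0,-1]
    - [0,0,0,0.0326,-0.0347,0,-1]
    - [0,0,0,0.0326,-0.0347,0,-1]
    - [0,0,0,0.0326,-0.0347,0,-1]
    - [0,0,0,0.0326,-0.0347,0,-1]
    - [0,0,0,0.0326,-0.0347,0,-1]
    - [0,0,0,0.0326,-0.0347,0,-1]
    - [0,0,0,0.0326,-0.0347,0,-1]
    - [0,0,0,0,0,0.04,-1]
    - [0,0,0,0,0,0.04,-1]
    - [0,0,0,0,0,0.04,-1]
    - [0,0,0,0,0,0.03,-1]
    - [0,0,0,0,0,0,-1]
    - [0,0,0,0,0,0,-1]

```text
t: 3.45
eef_pos: [0.5121, 0.0122, 0.2619]
eef_rot: [0.992, 0.129, 0.0, 0.0]
wrist_force: [1.0, 0.1, 1.3]
gripper_width: -0.001
```

Run:
```python
from m import *
s=snap('wrist','wrist1.png'); print(manip.get_obs()['joint_pos'],s['extrinsics'])
```

```text
[ 1.31353421e-03  2.00643284e-01  1.64897311e+00 -9.87419227e-05
  1.28920230e+00 -2.57236370e-01] [[ 9.67048368e-01 -2.42267714e-01 -7.82547671e-02  4.91555667e-01]
 [ 2.54592632e-01  9.20490836e-01  2.96444283e-01  8.89467682e-02]
 [ 2.13917250e-04 -3.06599047e-01  9.51838736e-01  4.04861176e-01]
 [ 0.00000000e+00  0.00000000e+00  0.00000000e+00  1.00000000e+00]]
```

View pics/wrist1.png

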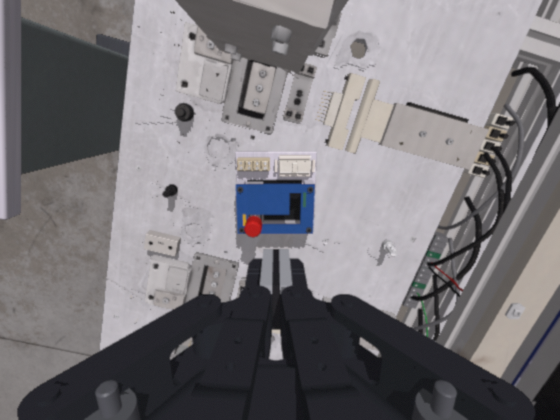

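The wrist view shows the cover at u 237–314, v 184–234 with the knob at about (253,227). The screw is at (170,190) and the tip at (184,112). I'll zoom in to measure.

Run:
```python
from m import *
s=dict(np.load('pics/wrist1.npz'))
c=s['pixels'][140:250,220:330]
cv2.imwrite('pics/w1z.png',cv2.resize(c,None,fx=5,fy=5,interpolation=cv2.INTER_CUBIC)[:,:,::-1])
m=mask(s,'blue');nn,l,st,ce=cv2.connectedComponentsWithStats(m);i=1+st[1:,4].argmax()
c=max(cv2.findContours((l==i).astype(np.uint8),0,2)[0],key=cv2.contourArea)
r=cv2.minAreaRect(c);print(r,cv2.boxPoints(r))
m=mask(s,'red');nn,l,st,ce=cv2.connectedComponentsWithStats(m);print(st[1:],ce[1:])
for b in [(170,191,0),(184,112,.013),(160,245,.01)]: print(b,onz(s,*b))
```

```text
((275.0, 207.5), (49.0, 76.0), 90.0) [[237. 183.]
 [313. 183.]
 [313. 232.]
 [237. 232.]]
[[244 216  18  21 285]
 [451 279   7   8  11]] [[252.88070175 226.10175439]
 [453.90909091 282.        ]]
(170, 191, 0) [ 0.37482071 -0.05302178  0.        ]
(184, 112, 0.013) [0.38031144 0.05838312 0.013     ]
(160, 245, 0.01) [ 0.37571448 -0.13437601  0.01      ]
```

View pics/w1z.png

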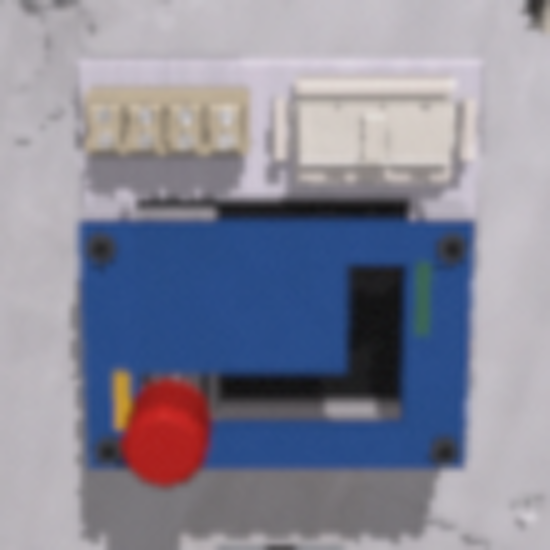

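Run:
```python
from m import *
s=dict(np.load('pics/wrist1.npz'))
loc=np.array([[-52,20],[50,20],[50,-48],[-52,-48]])/1e3
f=lambda X,Y:((X+.5)/5-.5+220,(Y+.5)/5-.5+140)
w=np.array([onz(s,*f(*p),.035)[:2] for p in [(80,220),(473,220),(465,468),(85,468)]])
a=loc-loc.mean(0); b=w-w.mean(0)
th=np.arctan2((a[:,0]*b[:,1]-a[:,1]*b[:,0]).sum(),(a*b).sum())
R=np.array([[np.cos(th),-np.sin(th)],[np.sin(th),np.cos(th)]]); t=w.mean(0)-R@loc.mean(0)
print(np.degrees(th),t,((w-loc@R.T-t)*1e3).round(1).tolist())
k=onz(s,*f(165,443),.071)[:2]; print('knob',k,'local',R.T@(k-t), 'pred', R@[-.03,-.028]+t)
tcp=manip.get_obs()['eef_pos'][:2]; print('tcp local',R.T@(tcp-t))
# wrist-camera fingertip position check
print(proj(s,np.r_[tcp,manip.get_obs()['eef_pos'][2]]))
```

```text
14.62880930005865 [ 0.51925799 -0.01631505] [[0.8, 0.5], [-0.6, 0.3], [0.2, -0.2], [-0.4, -0.6]]
knob [ 0.49910689 -0.04900811] local [-0.02775467 -0.02654395] pred [ 0.49730209 -0.05098403]
tcp local [0.00091284 0.02917361]
(np.float64(277.3322274671085), np.float64(266.41046657557376))
```

Call:
apply_moves:
  moves:
    - [0,0,0,-0.038,0.0285,0,-1]
    - [0,0,0,-0.038,0.0285,0,-1]
    - [0,0,0,0,0,0.04,-1]
    - [0,0,0,0,0,0.04,-1]
    - [0,0,0,0,0,0.04,-1]
    - [0,0,0,0,0,0.04,-1]
    - [0,0,0,0,0,0.03,-1]
    - [0,0,0,0,0,0.015,-1]
    - [0,0,0,0,0,0,-1]
    - [0,0,0,0,0,0,-1]

```text
t: 4.5
eef_pos: [0.4549, -0.0627, 0.0579]
eef_rot: [0.992, 0.129, 0.002, 0.001]
wrist_force: [0.5, -0.2, 0.7]
gripper_width: -0.0
```

```bash
cat > loc.py <<'E'
from m import *
th=np.radians(14.7);R=np.array([[np.cos(th),-np.sin(th)],[np.sin(th),np.cos(th)]]);t=np.array([.5193,-.0163])
def st():
    o=manip.get_obs();q=o['eef_rot'];F=o['wrist_force']
    print('t',o['t'],'tcp local',(R.T@(o['eef_pos'][:2]-t)*1e3).round(1),'z',o['eef_pos'][2].round(4),'yaw',np.degrees(2*np.arctan2(q[1],q[0])).round(2),'F loc',(R.T@F[:2]).round(1),F[2].round(1))
E
python3 - <<'E'
from loc import *
st(); snap('wrist','wrist2.png'); s=snap('side','side2.png')
cv2.imwrite('pics/side2z.png',cv2.resize(s['pixels'][160:300,180:360],None,fx=4,fy=4,interpolation=cv2.INTER_CUBIC)[:,:,::-1])
E
```

```text
t 4.5 tcp local [-74.1 -28.6] z 0.0579 yaw 14.81 F loc [ 0.4 -0.3] 0.7
```

View pics/wrist2.png

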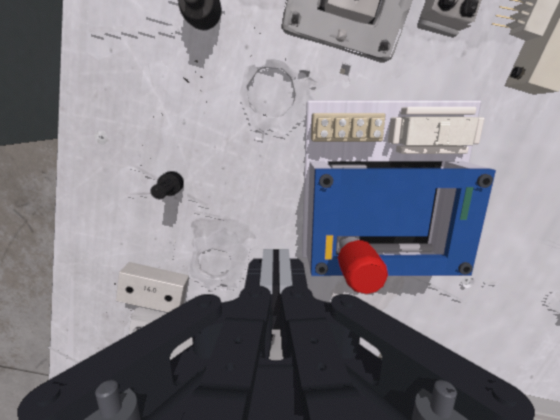

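View pics/side2z.png

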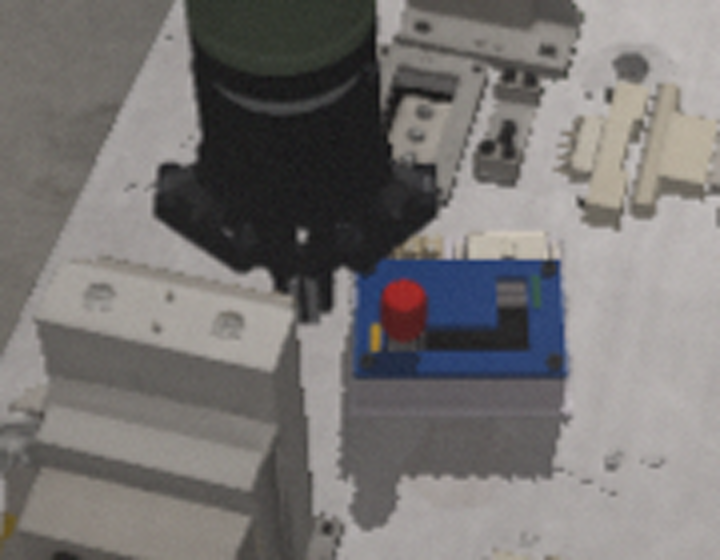

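Call:
apply_moves:
  moves:
    - [0,0,0,0,-0.0005,0.006,-1]
    - [0,0,0,0.006,0,0,-1]
    - [0,0,0,0.006,0,0,-1]
    - [0,0,0,0.006,0,0,-1]
    - [0,0,0,0.006,0,0,-1]
    - [0,0,0,0.006,0,0,-1]
    - [0,0,0,0.006,0,0,-1]
    - [0,0,0,0.006,0,0,-1]
    - [0,0,0,0.006,0,0,-1]
    - [0,0,0,0.006,0,0,-1]
    - [0,0,0,0.006,0,0,-1]
    - [0,0,0,0,0,0,-1]

```text
t: 5.8
eef_pos: [0.512, -0.0462, 0.0503]
eef_rot: [0.992, 0.129, 0.001, 0.0]
wrist_force: [0.3, -0.3, 0.1]
gripper_width: 0.001
```

Run:
```python
from loc import *
st(); snap('wrist','wrist3.png')
```

```text
t 5.8 tcp local [-14.6 -27.1] z 0.0503 yaw 14.82 F loc [ 0.2 -0.4] 0.1
```

View pics/wrist3.png

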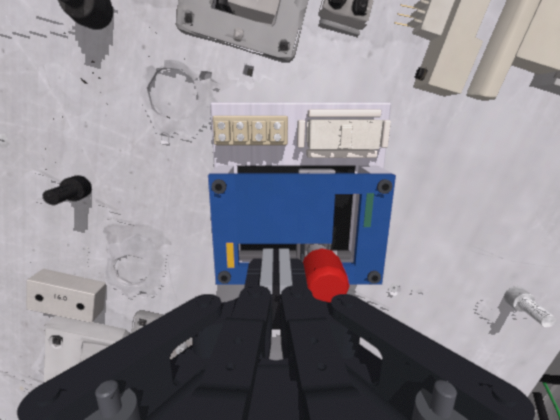

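The knob is moving along the long leg and is now beside the fingers at about (325,275). I'll continue to the corner.

Call:
apply_moves:
  moves:
    - [0,0,0,0.004,0,0,-1]
    - [0,0,0,0.004,0,0,-1]
    - [0,0,0,0.003,0,0,-1]
    - [0,0,0,0.002,0,0,-1]
    - [0,0,0,0,0,0,-1]

```text
t: 6.35
eef_pos: [0.5237, -0.0431, 0.0503]
eef_rot: [0.992, 0.129, 0.0, -0.0]
wrist_force: [-1.1, 0.3, -0.2]
gripper_width: 0.002
```

Run:
```python
from loc import *
st(); s=snap('wrist','wrist4.png')
cv2.imwrite('pics/w4z.png',cv2.resize(s['pixels'][150:310,190:400],None,fx=3.5,fy=3.5,interpolation=cv2.INTER_CUBIC)[:,:,::-1])
```

```text
t 6.35 tcp local [ -2.6 -27. ] z 0.0503 yaw 14.82 F loc [-1.   0.6] -0.2
```

View pics/w4z.png

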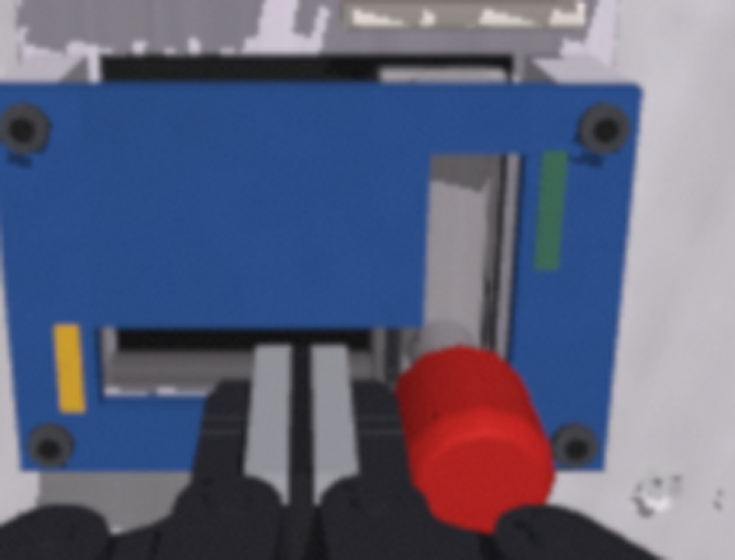

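Call:
apply_moves:
  moves:
    - [0,0,0,0.002,0,0,-1]
    - [0,0,0,0,0,0,-1]

```text
t: 6.6
eef_pos: [0.5253, -0.0427, 0.0503]
eef_rot: [0.992, 0.129, -0.0, 0.0]
wrist_force: [-1.6, -0.5, -0.0]
gripper_width: 0.002
```

Call:
apply_moves:
  moves:
    - [0,0,0,0.002,0,0,-1]
    - [0,0,0,0,0,0,-1]

```text
t: 6.8
eef_pos: [0.5274, -0.0422, 0.0503]
eef_rot: [0.992, 0.129, 0.0, 0.0]
wrist_force: [-0.7, 0.1, -0.8]
gripper_width: -0.003
```

Run:
```python
from loc import *
st(); s=snap('wrist','wrist5.png')
cv2.imwrite('pics/w5z.png',cv2.resize(s['pixels'][150:310,190:400],None,fx=3.5,fy=3.5,interpolation=cv2.INTER_CUBIC)[:,:,::-1])
```

```text
t 6.8 tcp local [  1.2 -27.1] z 0.0503 yaw 14.81 F loc [-0.7  0.3] -0.8
```

View pics/w5z.png

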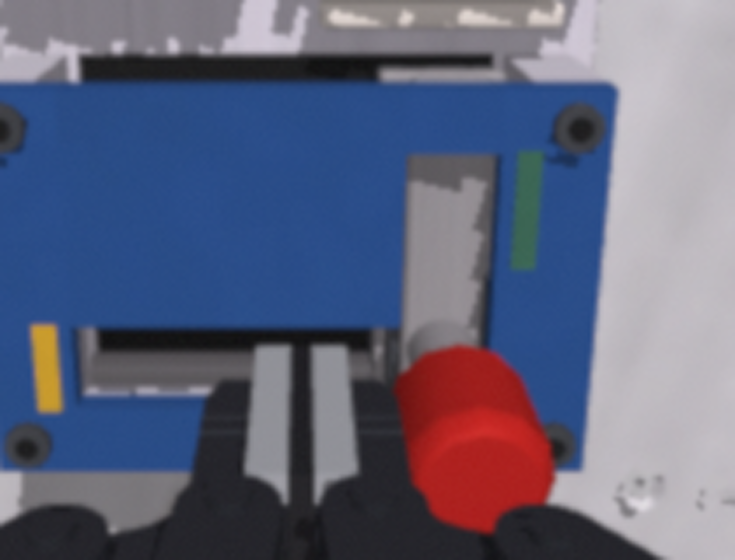

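Call:
apply_moves:
  moves:
    - [0,0,0,0.001,0,0,-1]
    - [0,0,0,0,0,0,-1]

```text
t: 7.05
eef_pos: [0.5282, -0.0419, 0.0503]
eef_rot: [0.992, 0.129, -0.0, 0.0]
wrist_force: [-2.2, -0.1, 0.0]
gripper_width: 0.001
```

Call:
apply_moves:
  moves:
    - [0,0,0,0.001,0,0,-1]
    - [0,0,0,0,0,0,-1]

```text
t: 7.25
eef_pos: [0.5287, -0.0418, 0.0502]
eef_rot: [0.992, 0.129, -0.001, 0.0]
wrist_force: [-3.2, -0.7, 0.9]
gripper_width: -0.002
```

Run:
```python
from loc import *
st()
```

```text
t 7.25 tcp local [  2.6 -27. ] z 0.0502 yaw 14.83 F loc [-3.2  0.1] 0.9
```

Call:
apply_moves:
  moves:
    - [0,0,0,-0.003,0,0,-1]
    - [0,0,0,-0.01,0,0,-1]
    - [0,0,0,-0.012,0,0,-1]
    - [0,0,0,0,0.013,0,-1]
    - [0,0,0,0,0.013,0,-1]
    - [0,0,0,0,0.013,0,-1]
    - [0,0,0,0.012,0,0,-1]
    - [0,0,0,0.012,0,0,-1]
    - [0,0,0,0.012,0,0,-1]
    - [0,0,0,0.012,0,0,-1]
    - [0,0,0,0,0,0,-1]

```text
t: 8.35
eef_pos: [0.5636, -0.0728, 0.0503]
eef_rot: [0.992, 0.13, 0.001, 0.0]
wrist_force: [-0.3, -0.4, -0.5]
gripper_width: -0.001
```

Run:
```python
from loc import *
st(); s=snap('wrist','wrist6.png'); s=snap('side','side6.png')
cv2.imwrite('pics/side6z.png',cv2.resize(s['pixels'][160:300,200:380],None,fx=4,fy=4,interpolation=cv2.INTER_CUBIC)[:,:,::-1])
```

```text
t 8.35 tcp local [ 28.5 -65.9] z 0.0503 yaw 14.9 F loc [-0.4 -0.3] -0.5
```

View pics/wrist6.png

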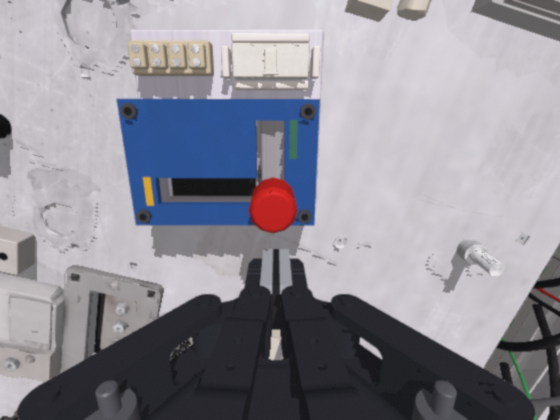

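View pics/side6z.png

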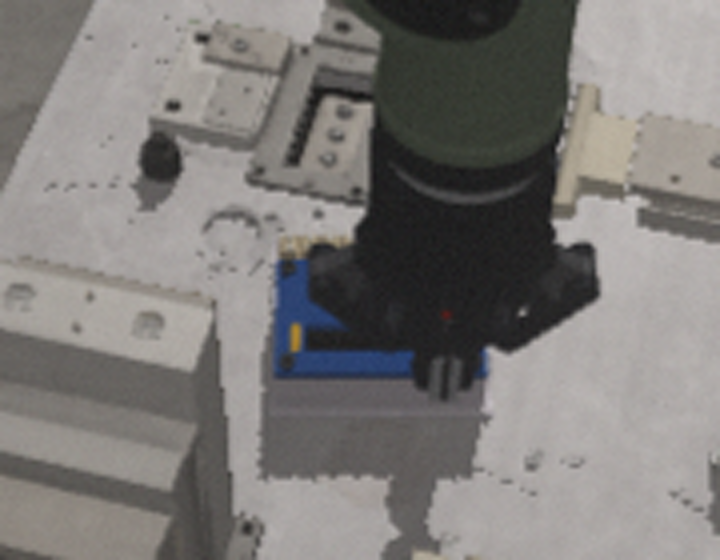

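The knob sits at the corner, at about (272,205), straight ahead of the fingers. Now I'll push it sideways along the short leg.

Call:
apply_moves:
  moves:
    - [0,0,0,-0.002,0,0,-1]
    - [0,0,0,0,-0.004,0,-1]
    - [0,0,0,0,-0.004,0,-1]
    - [0,0,0,0,-0.004,0,-1]
    - [0,0,0,0,-0.004,0,-1]
    - [0,0,0,0,-0.004,0,-1]
    - [0,0,0,0,-0.004,0,-1]
    - [0,0,0,0,-0.004,0,-1]
    - [0,0,0,0,-0.004,0,-1]
    - [0,0,0,0,-0.004,0,-1]
    - [0,0,0,0,0,0,-1]

```text
t: 9.55
eef_pos: [0.55, -0.0385, 0.0503]
eef_rot: [0.992, 0.129, -0.0, -0.0]
wrist_force: [0.6, -0.2, 0.8]
gripper_width: -0.004
```

Run:
```python
from loc import *
st(); s=snap('wrist','wrist7.png')
```

```text
t 9.55 tcp local [ 24.  -29.3] z 0.0503 yaw 14.83 F loc [ 0.5 -0.3] 0.8
```

View pics/wrist7.png

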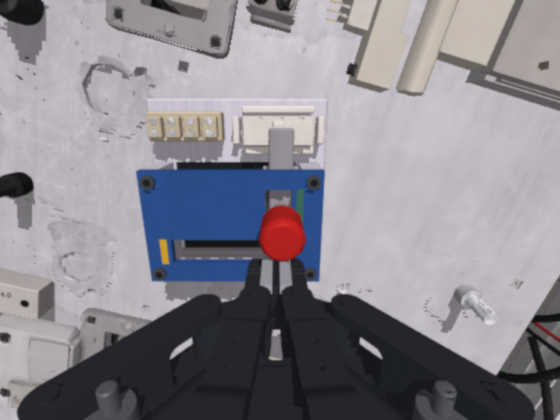

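The pin is moving along the short leg and the tongue is out over the connector. I'll continue to the stop.

Call:
apply_moves:
  moves:
    - [0,0,0,0,-0.003,0,-1]
    - [0,0,0,0,-0.003,0,-1]
    - [0,0,0,0,-0.002,0,-1]
    - [0,0,0,0,0,0,-1]

```text
t: 10.0
eef_pos: [0.5482, -0.0311, 0.0503]
eef_rot: [0.992, 0.129, 0.0, -0.0]
wrist_force: [1.2, -1.2, -0.9]
gripper_width: 0.0
```

Call:
apply_moves:
  moves:
    - [0,0,0,0,-0.002,0,-1]
    - [0,0,0,0,0,0,-1]

```text
t: 10.2
eef_pos: [0.5477, -0.0293, 0.0503]
eef_rot: [0.992, 0.129, 0.0, -0.0]
wrist_force: [-0.5, -1.6, -1.0]
gripper_width: 0.001
```

Run:
```python
from loc import *
st(); s=snap('wrist','wrist8.png')
cv2.imwrite('pics/w8z.png',cv2.resize(s['pixels'][100:310,130:360],None,fx=2.8,fy=2.8,interpolation=cv2.INTER_CUBIC)[:,:,::-1])
```

```text
t 10.2 tcp local [ 24.1 -19.8] z 0.0503 yaw 14.82 F loc [-0.9 -1.4] -1.0
```

View pics/w8z.png

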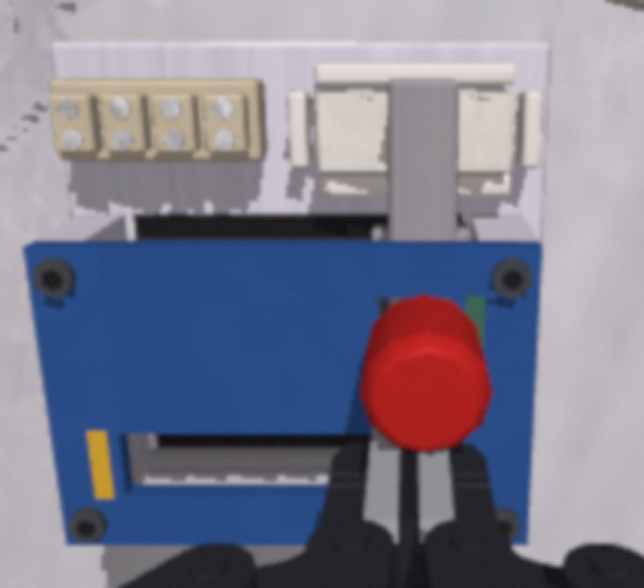

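Nearly home. I'll push in small steps until the force rises at the stop.

Call:
apply_moves:
  moves:
    - [0,0,0,0,-0.001,0,-1]
    - [0,0,0,0,0,0,-1]

```text
t: 10.45
eef_pos: [0.5476, -0.029, 0.0503]
eef_rot: [0.992, 0.129, 0.0, 0.0]
wrist_force: [0.2, -5.3, -1.3]
gripper_width: -0.001
```

Call:
apply_moves:
  moves:
    - [0,0,0,0,-0.001,0,-1]
    - [0,0,0,0,0,0,-1]

```text
t: 10.65
eef_pos: [0.5476, -0.0288, 0.0503]
eef_rot: [0.992, 0.129, 0.0, 0.001]
wrist_force: [1.4, -7.3, -0.8]
gripper_width: -0.001
```

Call:
apply_moves:
  moves:
    - [0,0,0,0,-0.001,0,-1]
    - [0,0,0,0,0,0,-1]

```text
t: 10.85
eef_pos: [0.5476, -0.0287, 0.0504]
eef_rot: [0.992, 0.13, 0.001, 0.002]
wrist_force: [2.1, -10.9, -1.7]
gripper_width: -0.002
```

The TCP has stopped and the force has climbed to 11 N, so the pin is at its stop. I'll back straight off, lift and look.

Call:
apply_moves:
  moves:
    - [0,0,0,0,0.003,0,-1]
    - [0,0,0,0,0.01,0,-1]
    - [0,0,0,0,0.015,0,-1]
    - [0,0,0,0,0.015,0,-1]
    - [0,0,0,0,0,-0.03,-1]
    - [0,0,0,0,0,-0.04,-1]
    - [0,0,0,0,0,-0.04,-1]
    - [0,0,0,0,0,-0.04,-1]
    - [0,0,0,0,0,0,-1]
    - [0,0,0,0,0,0,-1]

```text
t: 11.85
eef_pos: [0.5582, -0.069, 0.2011]
eef_rot: [0.992, 0.129, 0.001, 0.0]
wrist_force: [-0.7, -0.7, 0.1]
gripper_width: -0.002
```

Run:
```python
from loc import *
st(); s=snap('wrist','wrist9.png')
nn,l,stt,ce=cv2.connectedComponentsWithStats(mask(s,'red'));print(stt[1:],ce[1:])
cv2.imwrite('pics/w9z.png',cv2.resize(s['pixels'][60:260,150:370],None,fx=2.9,fy=2.9,interpolation=cv2.INTER_CUBIC)[:,:,::-1])
snap('side','side9.png');snap('scene','scene9.png')
```

```text
t 11.85 tcp local [ 24.3 -60.9] z 0.2011 yaw 14.77 F loc [-0.8 -0.6] 0.1
[[268 117  22  24 419]
 [450 230   1   1   1]
 [467 239   1   1   1]
 [469 240   1   1   1]
 [471 241  12   6  17]
 [486 248   1   1   1]] [[278.39140811 128.30548926]
 [450.         230.        ]
 [467.         239.        ]
 [469.         240.        ]
 [475.64705882 243.11764706]
 [486.         248.        ]]
```

View pics/w9z.png

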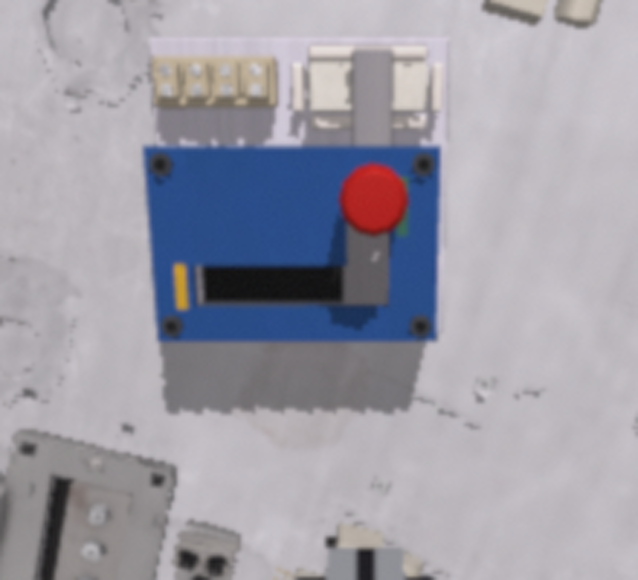

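View pics/scene9.png

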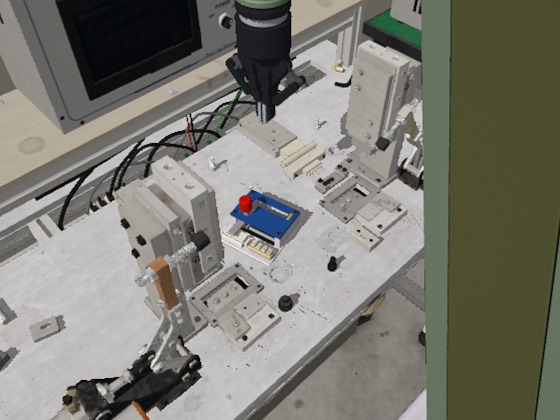

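Run:
```python
from loc import *
s=dict(np.load('pics/wrist9.npz')); f=lambda X,Y:((X+.5)/2.9-.5+150,(Y+.5)/2.9-.5+60)
loc=np.array([[-52,20],[50,20],[50,-48],[-52,-48]])/1e3
w=np.array([onz(s,*f(*p),.035)[:2] for p in [(144,147),(440,147),(437,341),(159,341)]])
t2=w.mean(0)-R@loc.mean(0)
k=onz(s,*f(374,199),.071)[:2]; print('knob local mm',R.T@(k-t2)*1e3)
a=np.load('pics/scene0.npz')['pixels'].astype(int);b=np.load('pics/scene9.npz')['pixels'].astype(int)
for n,(y,x) in dict(screw=(263,332),tip=(303,286),block=(238,367)).items():
    print(n,abs(a-b)[y-14:y+14,x-14:x+14].mean())
manip.hand_in()
```

```text
knob local mm [26.45455963  4.53396144]
screw 5.811224489795919
tip 5.284438775510204
block 6.254676870748299
the job is handed in; nothing more can be done
```

The pin is locked. I pushed the knob with the outside of the shut fingers along the long leg to the corner stop. Then I backed off, went round, and pushed it along the short leg until it stopped at about 11 N. After that I backed straight off, lifted clear and handed in at about 12 s of the 45 s allowed.

**Pin position:** the last wrist picture puts the knob at fixture (26.5, 4.5) mm. That means about 56 mm along and about 32 mm across, at both stops within the 2–3 mm camera error.

**Connector and loose things:** the bolt tongue lies over the connector, which looks still in its nest. The patches around the screw, tip and block look the same in the first and last scene pictures, apart from image noise. The robot was touching nothing, with wrist force around 1 N.

**Disagreements:** the scene and side cameras differed by about 8 mm in the fixture's position across the bench. I used the close wrist view instead, which fell between them. The patch differences were 5–6 grey levels with no noise baseline to compare against. I took the spacer block to be the light part at about (365,238) in the scene view, without confirming it separately.

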